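# Snap the air nozzle into the push-fit coupler

## Task

Take the air nozzle with the slim tapered tip out of the wooden rack and push it straight down into the brass coupler until you feel it snap and lock; how deep the lock sits is not known, so feel for it and do not force it. Then, still holding it, give it a gentle pull upwards so that the sprung coupler visibly rises with it, hold that a moment, and let go, leaving the nozzle locked upright in the coupler and the other attachments and the screw cup where they are.

Things in the scene. Friction and masses are not known exactly. Their poses are not given: they have to be found in the camera images.
- nozzle: Upright steel air nozzle, 116 mm long, 0.17-0.35 kg, in one of the rack's holes. Origin: centre of its lower end, z up its axis. From below: spigot 14 mm thick, 50 mm long (lowest 8 mm tapers to 8 mm; 7.6 mm thick lock groove from 9 to 18 mm); flange 28 mm thick, 50 to 54 mm, resting on the rack; knurled grip 24 mm thick, 54 to 100 mm; slim tip tapering from 12 to 6 mm, up to 116 mm.
- nozzle_grip (a point): Where to hold the nozzle: on its axis, 80 mm above its lower end, z up. Closing the fingers at right angles to the rack's row of holes keeps them clear of the neighbours.
- chuck: Another attachment in the rack, not wanted: 114 mm long, same grip, but a 32 mm wide flat head on top and a plain 19 mm spigot that does not fit the coupler. Origin at its lower end, z up.
- cap_plug: Another attachment in the rack, not wanted: a plain 28 mm thick round stub, 104 mm long, without a tip, with a plain 19 mm spigot that does not fit. Origin at its lower end, z up.
- rack: Light wooden block fixed to the bench, 70 x 230 x 56 mm, origin at the centre of its underside, z up, with three vertical 21 mm through holes along its y axis, at y = -75, 0 and 75 mm, one attachment in each; which is where varies. The spigots stand 50 mm deep: lift straight up at least 55 mm.
- manifold: Aluminium air manifold block fixed to the bench, 75 x 175 x 40 mm, origin at the centre of its underside, z up. It carries the coupler (axis at its y = +45 mm) and a flat round pressure gauge 50 mm wide, top at 73 mm (at y = -45 mm).
- mouth (a point): Centre of the coupler's open top, z up, about 116 mm above the bench; it moves with the coupler, a ribbed brass sleeve, 36 mm thick, 60 mm high, on a coil spring. Bore 15.2 mm wide with a 3 mm deep funnel, 21 mm wide at the top. Inside is a lock (three sprung balls and a stop) whose depth is different each time: fully home, the nozzle's lower end is 30 to 48 mm below the mouth.
- ball0 (a joint): Travel of one of the three lock balls outwards, in m: 0 free or in the groove, 0.003 spread by the spigot. They resist from about 13 mm before home, more and more (5 to 13 N in all), then snap into the groove 6 to 2 mm before home and the resistance drops; home, the stop is firm. Locked, the nozzle has under 2 mm of play and holds a 20 N pull; pushed less far it is not locked.
- coupler (a joint): Up-and-down travel of the coupler on its spring, in m: 0 at rest, negative pressed down, positive pulled up, 4 N per mm, so it yields a little while the nozzle is pushed in. Forcing it: pressed down over 5 mm or pulled up over 8 mm (keep pushes under 18 N). A proper tug raises it 3 to 4 mm and holds that for half a second.
- screw_cup: Small steel cup, 56 mm wide, 36 mm high, on the bench about midway between rack and manifold; origin at the centre of its underside. Leave it standing.
Things that resemble listed ones, but are neither listed nor needed, are in the scene too. Leave any red look-alike of the nozzle alone.

How it is judged:
By the outcome, as a careful person would: the job done as asked, in the order asked, and still so for the second after the job is handed in, with the robot touching nothing.
It also fails if it takes over 64 s, if anything falls off the work surface, if the arm or the gripper's body presses on something with over 40 N, if the wrist force passes 120 N, or if a joint passes its speed limit or range.

## Robot

A 7-joint arm with a two-finger parallel gripper is mounted at the origin on the work surface. World frame = base frame: x ahead of the robot, y to its left, z up, the work surface at z = 0. Lengths are in m, angles in degrees, forces in N, time in s.
With the tool pointing down it reaches from about 0.4 to 0.85 m from the base axis. Payload 4.5 kg.
Tool frame: the origin (TCP) lies between the finger pads; the fingertips stand ahead of it and the grasp point (between the pads) lies 6 mm ahead of it (bot.nose_length is the z of the fingertips in the tool frame, in m); z points along the fingers, y is the direction in which the jaws open and shut (so a half turn about z gives the same grasp; the last joint's range is limited). The gripper opens to 88 mm and grips with 3 to 60 N. Pads are 18 mm wide; open, the fingers measure 123 mm over their backs; the gripper's body (75 mm by 187 mm) begins 45 mm behind the grasp point.
Start: joints at [75.218, 39.483, -11.15, 89.685, 9.013, 51.709, -12.324], TCP at [0.18, -0.599, 0.264] pointing down, gripper open.
Joint ranges: [-172.22, 172.22], [-26.19, 119.32], [-84.43, 86.54], [7.71, 146.69], [-57.33, 237.33], [2.42, 119.75], [-152.13, 152.13]. Speed limits (degrees/s): [147.25, 147.25, 180, 180, 180, 180, 180].

## Interface

Orientations are given as a 3x3 rotation matrix whose columns are the frame's x, y, z axes.
In Python, from rig import bot, optics, job_done gives the robot as it stands.
- The arm moves only by the tool move_arm, never from a script. Its argument "rows" is a list that holds one entry, the list of rows, each a list of 7 numbers: the shift along the tool's x, y, z in mm, then the turn, a rotation vector about the tool's x, y, z in degrees, then the gripper's target within -1 to 1 (fully open at 1, half-way at 0, shut at -1). A call has 1 to 20 rows; each row is the pose to reach, as a shift and turn from the pose commanded when the call began, along the tool's axes at that moment; what a row does not reach only later rows make up. A row lasts 1/8 s, in which the tool goes at most 62.5 mm and 10.7 degrees, less where a joint would pass 70% of its speed; a pose out of reach is approached as far as the arm can. A call with a gripper value outside its range is refused whole. The fingers move at their own pace and stop on an object; "squeeze" is the grip in N (left out, the last holds). Time passes only in rows, so rows that repeat a pose let the fingers close. It gives the time, the measured TCP pose, the force and the opening at its end, in the units of the state.
- bot.get_obs(): the state, without advancing time (a new reading comes with each control period).
- optics.camera(name): name is "side" or "top" or "wrist"; returns (picture, depth): 400x640x3 uint8, red, green, blue; 400x640 float32, m along the optical axis (not along the pixel's ray), 0 where there is no reading.
- optics.camera_info(name): a dict with "fovy" (degrees; the focal length in pixels is half the picture's height over the tangent of half this angle, whatever the lens; pixels are square), "cx", "cy" (the principal point, pixels), "extrinsics" (4x4, takes a point from world to camera coordinates); the wrist camera has in their place "mount" (4x4, takes a point from camera to tool coordinates, whose origin is the TCP and whose axes are the flange's). Camera axes: x right, y down, z forward; pixel columns grow to the right and rows downward; lengths in m; the calibration is good to about 2 mm. The wrist camera is an equidistant fisheye: a pixel r from the principal point sees the ray r / f radians off the axis. A picture is of the moment at which its call begins: read the wrist's pose just before it. camera_info takes no time and is no camera call.
- job_done(): hands the job in, once; it reports no verdict.
The state is a dict: "t": time; "q": joint angles; "joint_velocities": joint speeds; "joint_efforts": joint torques, N m; "eef_pos": TCP position; "orientation": TCP orientation; "contact_force": force on the tool from outside, world axes, zero at the start; "ft_torque": the same for the moment, N m; "width": finger opening in m.
Only numpy, scipy, OpenCV 4.12 (cv2) and the standard library are available. Lean on these libraries where they do the work, as an engineer would, in place of code of your own. Each camera call takes 0.05 s, during which the arm holds its last target. There are 200 camera calls.

## Working session

There is one attempt and no reset: what is moved stays moved. The work goes in short steps, Python scripts to look and compute and a tool call to move; the robot and the scene stay as the last step left them, time stands still between calls to the robot, and variables do not carry over. Pictures are saved under pics/ and viewed, about 8 in all and at most 12, crops included, and the job is handed in when it is done.

Besides the shell and the picture viewer there is one more tool, called as name(argument=value, ...) on one line, values as JSON. move_arm: Moves the arm, as the interface text tells. Its arguments: {"type":"object","properties":{"rows":{"type":"array"},"squeeze":{"type":"number"}},"required":["rows"]}

```bash
mkdir -p pics
cat > h.py <<'E'
import numpy as np, cv2
from rig import bot, optics, job_done
def snap(n):
    o=bot.get_obs(); p,d=optics.camera(n); i=optics.camera_info(n)
    np.savez('last_%s.npz'%n,p=p,d=d,pos=o['eef_pos'],R=o['orientation']); return p,d,i,o
def save(p,f,s=1): cv2.imwrite('pics/'+f,cv2.resize(p[:,:,::-1],None,fx=s,fy=s,interpolation=cv2.INTER_CUBIC))
def rays(n,uv,i,o=None):
    "origin, unit-z dirs (cam z for pinhole) in world"
    uv=np.atleast_2d(np.float64(uv)); f=200/np.tan(np.radians(i['fovy'])/2)
    x=(uv-[i['cx'],i['cy']])/f
    if n=='wrist':
        r=np.linalg.norm(x,axis=1,keepdims=True)
        d=np.hstack([x*np.sinc(r/np.pi),np.cos(r)])
        T=np.eye(4);T[:3,:3]=np.reshape(o['orientation'],(3,3));T[:3,3]=o['eef_pos'];T=T@np.array(i['mount'])
    else:
        d=np.hstack([x,np.ones((len(x),1))]); T=np.linalg.inv(np.array(i['extrinsics']))
    return T[:3,3],d@T[:3,:3].T
def onplane(n,uv,z,i,o=None):
    c,d=rays(n,uv,i,o); return c+d*((z-c[2])/d[:,2])[:,None]
E
python3 - <<'E'
from h import *
o=bot.get_obs(); print(o['eef_pos'],o['orientation'],o['contact_force'],o['width'],bot.nose_length)
for n in('top','side','wrist'):
    p,d,i,o=snap(n); save(p,n+'0.png'); print(n,i,(d>0).mean())
E
```

```text
[ 0.17956566 -0.59801628  0.26289744] [[ 9.57711306e-01  2.87730109e-01 -6.62581612e-04]
 [ 2.87730844e-01 -9.57709683e-01  1.76769585e-03]
 [-1.25941506e-04 -1.88358746e-03 -9.99998218e-01]] [-0.38342581  0.89511285  0.09629237] 0.08833996598521969 0.025
top {'fovy': 53.87602382782662, 'cx': 314.5120101093244, 'cy': 197.7977066622929, 'extrinsics': array([[-0.02541493, -0.99956615, -0.01488619,  0.04220272],
       [-0.99306932,  0.02695343, -0.11439775,  0.55193039],
       [ 0.11474935,  0.01187561, -0.99332349,  0.70415872],
       [ 0.        ,  0.        ,  0.        ,  1.        ]])} 0.996
side {'fovy': 43.483260222578515, 'cx': 319.3765317593699, 'cy': 200.9320798086381, 'extrinsics': array([[-0.83550367, -0.54935672,  0.01186657,  0.45731167],
       [-0.31948527,  0.46810067, -0.82389983,  0.25384292],
       [ 0.44706015, -0.69216252, -0.56661121,  0.80616231],
       [ 0.        ,  0.        ,  0.        ,  1.        ]])} 0.99623828125
wrist {'fovy': 65.70646984690485, 'cx': 314.78818535644143, 'cy': 201.44002485557726, 'mount': array([[-3.62774459e-05, -9.46417356e-01, -3.22946105e-01,
         8.40471435e-02],
       [ 9.99999799e-01, -2.38528337e-04,  5.86692071e-04,
        -1.92630501e-05],
       [-6.32287356e-04, -3.22946019e-01,  9.46417175e-01,
        -1.21323093e-01],
       [ 0.00000000e+00,  0.00000000e+00,  0.00000000e+00,
         1.00000000e+00]])} 0.9961171875
```

View pics/top0.png

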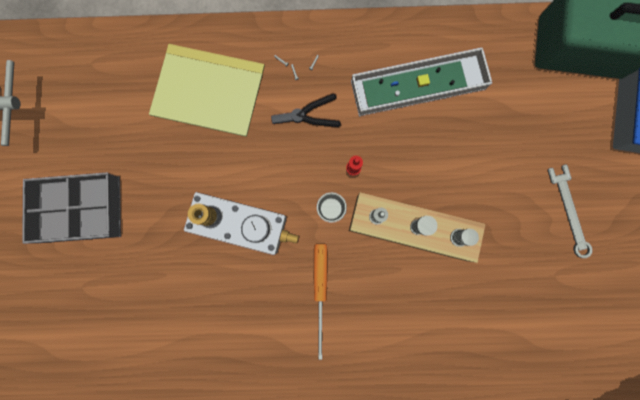

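View pics/side0.png

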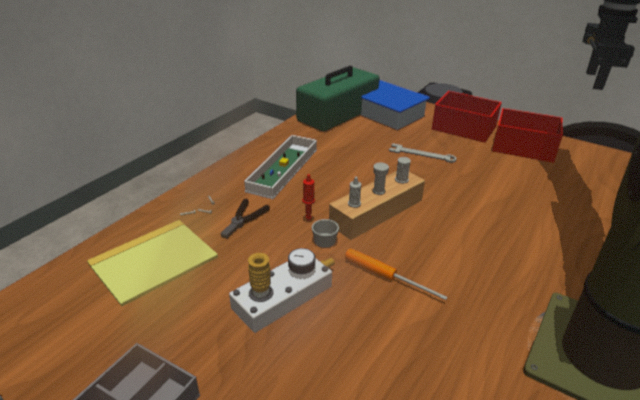

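The top picture has three attachments in the rack: (380,215), (426,226) and (466,237). The coupler is at (200,214), the cup at (331,207) and a red look-alike at (355,165). The side picture shows the same three at (355,193), (380,178) and (403,170). The leftmost seems to have the slim tip, so I'll confirm that in one enlarged crop.

Run:
```python
from h import *
t=np.load('last_top.npz'); s=np.load('last_side.npz')
a=cv2.resize(t['p'][150:270,180:500],None,fx=2.5,fy=2.5,interpolation=cv2.INTER_CUBIC)
b=cv2.resize(s['p'][150:330,220:440],None,fx=1.6,fy=1.6,interpolation=cv2.INTER_CUBIC)
c=np.zeros((590,800,3),np.uint8); c[:300]=a; c[302:302+b.shape[0],:b.shape[1]]=b
b2=cv2.resize(s['p'][150:220,340:430],None,fx=4.4,fy=4,interpolation=cv2.INTER_CUBIC); c[302:302+280,360:360+b2.shape[1]]=b2
save(c,'crop.png')
i=optics.camera_info('top'); p=t['p'];d=t['d']
hsv=cv2.cvtColor(p,cv2.COLOR_RGB2HSV)
# depth-based heights
f=200/np.tan(np.radians(i['fovy'])/2); v,u=np.mgrid[:400,:640]
X=np.stack([(u-i['cx'])/f*d,(v-i['cy'])/f*d,d,np.ones_like(d)],-1)@np.linalg.inv(i['extrinsics']).T
np.save('X.npy',X)
for n,(u0,u1,v0,v1) in dict(noz=(365,398,200,226),mid=(408,442,210,240),end=(448,484,222,250),coup=(185,218,200,228),cup=(312,350,190,225),gauge=(238,275,212,246)).items():
    w=X[v0:v1,u0:u1].reshape(-1,4); zt=np.percentile(w[:,2],99); m=w[:,2]>zt-.004
    print(n,'top z',zt.round(4),w[m,:3].mean(0).round(4),m.sum(),(np.ptp(w[m,:2],axis=0)).round(4))
for n,(u0,u1,v0,v1),z0,z1 in(('rack',(340,495,185,270),.050,.060),('man',(175,295,185,262),.034,.044)):
    w=X[v0:v1,u0:u1].reshape(-1,4); m=(w[:,2]>z0)&(w[:,2]<z1); r=cv2.minAreaRect(np.float32(w[m,:2]*1000)); print(n,r,m.sum())
```

```text
noz top z 0.1232 [ 0.5052 -0.0631  0.2443] 21 [0.0481 0.1051]
mid top z 0.1232 [ 0.4932 -0.1526  0.1277] 297 [0.0409 0.1883]
end top z 0.7632 [0.4684 0.0189 0.7632] 13 [0. 0.]
coup top z 0.1193 [0.5219 0.2167 0.1282] 232 [0.0714 0.2179]
cup top z 0.0388 [ 0.5325 -0.0013  0.0611] 151 [0.0941 0.0539]
gauge top z 0.0762 [0.4978 0.1326 0.0789] 540 [0.0539 0.1388]
rack ((493.5782165527344, -154.95004272460938), (230.4873046875, 70.28824615478516), 74.10700988769531) 3991
man ((508.86737060546875, 172.36410522460938), (185.14968872070312, 75.0869140625), 73.90219116210938) 2410
```

View pics/crop.png

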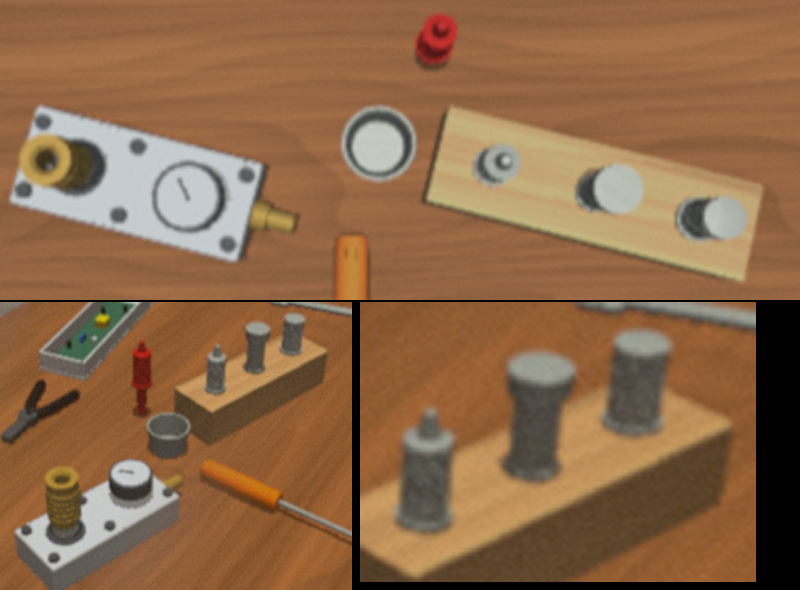

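Confirmed. The slim-tipped nozzle is the one at top (380,215), at the rack end nearest the cup. The middle one (426,226) has a wide flat head, so it's the chuck. The far one (466,237) is a plain stub, so it's the cap plug. The red one stands alone and is not wanted.

```bash
cat >> h.py <<'E'
def delta(pos,ang):
    "tool-frame shift mm and turn deg to have TCP at pos, tool straight down with tool x at world angle ang"
    from scipy.spatial.transform import Rotation as Ro
    o=bot.get_obs(); R=np.reshape(o['orientation'],(3,3)); a=np.radians(ang)
    G=np.array([[np.cos(a),np.sin(a),0],[np.sin(a),-np.cos(a),0],[0,0,-1]]) 
    return (R.T@(np.array(pos)-o['eef_pos'])*1000).round(1), Ro.from_matrix(R.T@G).as_rotvec(degrees=True).round(2)
E
python3 - <<'E'
from h import *
t=np.load('last_top.npz');p=t['p'];i=optics.camera_info('top')
c=np.array([.4936,-.155]);a=np.radians(74.1);print('noz',c+.075*np.array([np.cos(a),np.sin(a)]))
print('tip', onplane('top',[[381.5,213.5]],.122,i))
h=cv2.cvtColor(p,cv2.COLOR_RGB2HSV)
print('mouth',onplane('top',[[198,214]],.116,i), 'red',onplane('top',[[355,163]],.11,i))
print(delta([.514,-.083,.22],74.1))
E
```

```text
noz [ 0.51414694 -0.0828694 ]
tip [[ 0.51375781 -0.0817993   0.122     ]]
mouth [[0.5213924  0.22015115 0.116     ]] red [[ 0.60100348 -0.04296815  0.11      ]]
(array([ 468.4, -397.1,   43.6]), array([-7.000e-02, -3.000e-02, -5.738e+01]))
```

move_arm(rows=[[[39,-33,0,0,0,-5,1],[78,-66,0,0,0,-10,1],[117,-99,0,0,0,-15,1],[156,-132,0,0,0,-20,1],[195,-165,0,0,0,-25,1],[234,-198,0,0,0,-30,1],[273,-231,10,0,0,-35,1],[312,-264,15,0,0,-40,1],[351,-298,20,0,0,-45,1],[390,-331,30,0,0,-50,1],[429,-364,38,0,0,-54,1],[468,-397,43,0,0,-57.4,1],[468,-397,43,0,0,-57.4,1],[468,-397,43,0,0,-57.4,1]]])

```text
t: 1.9
eef_pos: [0.5132, -0.0844, 0.2204]
orientation: [[0.274, 0.962, -0.001], [0.962, -0.274, -0.001], [-0.001, -0.001, -1.0]]
contact_force: [-0.2, -0.2, -0.1]
width: 0.0877
```

Run:
```python
from h import *
p,d,i,o=snap('wrist'); save(p,'w1.png'); print(o['t'],o['eef_pos'],o['orientation'],o['contact_force'],o['q'])
print(delta([.514,-.0825,.22],74.1))
```

```text
1.9 [ 0.51320658 -0.08438629  0.22043004] [[ 2.74135879e-01  9.61690057e-01 -1.32433717e-03]
 [ 9.61690217e-01 -2.74137127e-01 -8.72940061e-04]
 [-1.20254776e-03 -1.03429791e-03 -9.99998742e-01]] [-0.22367644 -0.23749083 -0.09792445] [ 17.91980011  36.40068469 -22.11051932 109.94862284  21.47284004
  37.77002867 -33.38887978]
(array([2.8, 0.3, 0.5]), array([-0.06,  0.09, -0.09]))
```

View pics/w1.png

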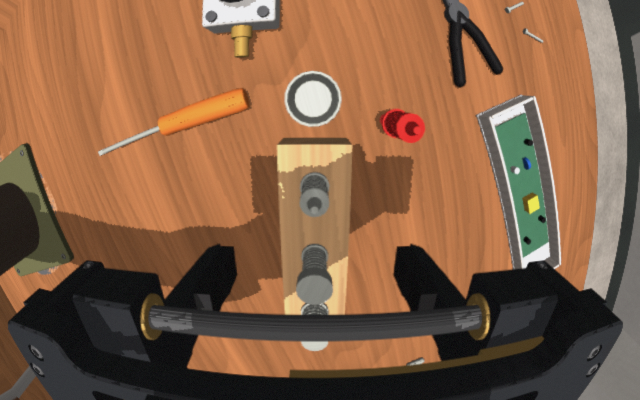

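The wrist picture shows the nozzle tip at (314,206) between the fingers' lines, with the cup at (313,98) and the red look-alike at (408,127), off to the side.

Run:
```python
from h import *
i=optics.camera_info('wrist'); o=bot.get_obs()
w=onplane('wrist',[[314.5,206]],.122,i,o)[0]; print(w, onplane('wrist',[[411,127]],.11,i,o))
print(delta([w[0],w[1],.092],74.1))
```

```text
[ 0.51390155 -0.07990378  0.122     ] [[ 0.60158563 -0.04270082  0.11      ]]
(array([  5.5,  -0.4, 128.5]), array([-0.06,  0.09, -0.09]))
```

move_arm(rows=[[[4.5,0,20,0,0,0,1],[4.5,0,50,0,0,0,1],[4.5,0,80,0,0,0,1],[4.5,0,100,0,0,0,1],[4.5,0,115,0,0,0,1],[4.5,0,123,0,0,0,1],[4.5,0,128,0,0,0,1],[4.5,0,128,0,0,0,1],[4.5,0,128,0,0,0,-1],[4.5,0,128,0,0,0,-1],[4.5,0,128,0,0,0,-1],[4.5,0,128,0,0,0,-1],[4.5,0,128,0,0,0,-1],[4.5,0,128,0,0,0,-1]]], squeeze=45)

```text
t: 3.7
eef_pos: [0.515, -0.0794, 0.0927]
orientation: [[0.274, 0.962, -0.0], [0.962, -0.274, -0.0], [-0.0, 0.0, -1.0]]
contact_force: [-0.1, -0.6, -0.1]
width: 0.0305
```

move_arm(rows=[[[0,0,0,0,0,0,-1],[0,0,0,0,0,0,-1],[0,0,0,0,0,0,-1],[0,0,0,0,0,0,-1],[0,0,-10,0,0,0,-1],[0,0,-25,0,0,0,-1],[0,0,-45,0,0,0,-1],[0,0,-65,0,0,0,-1],[0,0,-90,0,0,0,-1],[0,0,-120,0,0,0,-1],[0,0,-150,0,0,0,-1],[0,0,-165,0,0,0,-1],[0,0,-165,0,0,0,-1],[0,0,-165,0,0,0,-1]]], squeeze=45)

```text
t: 5.45
eef_pos: [0.5143, -0.0795, 0.2569]
orientation: [[0.274, 0.962, -0.002], [0.962, -0.274, -0.0], [-0.001, -0.002, -1.0]]
contact_force: [-0.5, 0.1, -2.7]
width: 0.023
```

Run:
```python
from h import *
print(delta([.513,.2,.258],74.1)); o=bot.get_obs(); print(o['contact_force'],o['width'],o['eef_pos'])
```

```text
(array([268.5, -77.8,  -1.2]), array([-0.1 ,  0.04,  0.02]))
[-0.49735193  0.0530727  -2.71938087] 0.023001235712111642 [ 0.51431473 -0.07954788  0.2568581 ]
```

The grip holds: width is 23 mm and the extra weight about 2.7 N. Now I'll hover over the mouth.

Run:
```python
from h import *
print(delta([.5214,.2195,.257],74.1))
```

```text
(array([ 2.896e+02, -7.500e+01, -2.000e-01]), array([-0.1 ,  0.04,  0.02]))
```

move_arm(rows=[[[15,-4,0,0,0,0,-1],[40,-10,0,0,0,0,-1],[75,-19,0,0,0,0,-1],[110,-28,0,0,0,0,-1],[145,-37,0,0,0,0,-1],[180,-47,0,0,0,0,-1],[215,-56,0,0,0,0,-1],[250,-65,0,0,0,0,-1],[275,-71,0,0,0,0,-1],[285,-74,0,0,0,0,-1],[289.5,-75,0,0,0,0,-1],[289.5,-75,0,0,0,0,-1],[289.5,-75,0,0,0,0,-1],[289.5,-75,0,0,0,0,-1]]])

```text
t: 7.2
eef_pos: [0.5223, 0.2186, 0.2577]
orientation: [[0.275, 0.961, 0.0], [0.961, -0.275, -0.001], [-0.001, 0.0, -1.0]]
contact_force: [-0.2, -0.7, -2.6]
width: 0.0229
```

Run:
```python
from h import *
p,d,i,o=snap('wrist'); q,_,_,_=snap('side'); t,_,_,_=snap('top')
c=np.zeros((600,800,3),np.uint8)
c[:300,:480]=cv2.resize(p,(480,300),interpolation=cv2.INTER_AREA)
c[300:600,:400]=cv2.resize(p[140:290,220:420],(400,300),interpolation=cv2.INTER_CUBIC)
c[300:600,400:]=cv2.resize(q[180:330,160:360],(400,300),interpolation=cv2.INTER_CUBIC)
save(c,'hov.png'); print(o['t'],o['eef_pos'],o['contact_force'])
```

```text
7.2 [0.52230173 0.21863075 0.25772669] [-0.24041062 -0.72665706 -2.55966012]
```

View pics/hov.png

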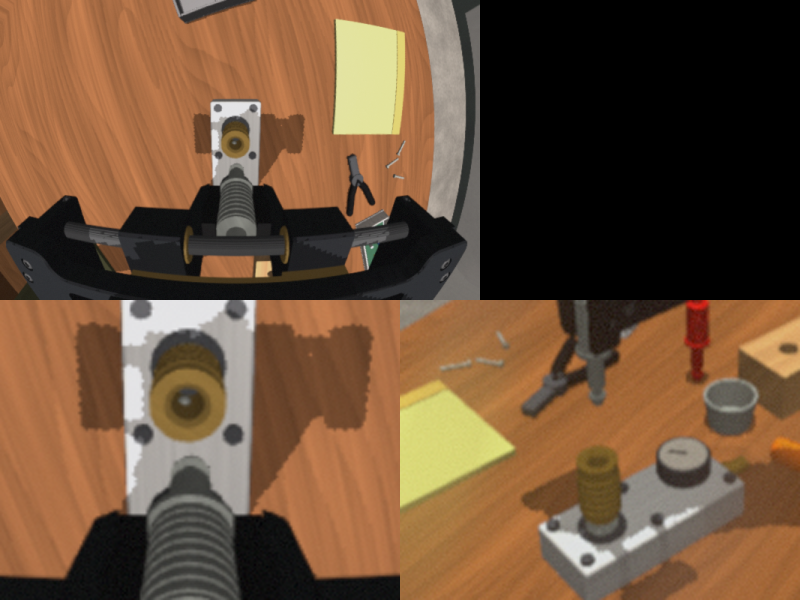

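The composite shows, in full-frame wrist pixels, the mouth rim centred at (314,191) with the spigot end at about (315,220). In the side view the rim is centred near (259.5,260.5), with the spigot end straight above it at about (259,230). I'll refine with masks.

Run:
```python
from h import *
W=np.load('last_wrist.npz');S=np.load('last_side.npz');o=dict(eef_pos=W['pos'],orientation=W['R'])
iw=optics.camera_info('wrist'); is_=optics.camera_info('side')
print('wrist eye',onplane('wrist',[[314.2,191]],.116,iw,o),'side eye',onplane('side',[[259.5,260.5]],.116,is_))
# wrist depth: brass points near mouth height
h=cv2.cvtColor(W['p'],cv2.COLOR_RGB2HSV); m=cv2.inRange(h,(10,110,60),(28,255,255)); m[:165]=0;m[215:]=0;m[:,:290]=0;m[:,340:]=0
d=W['d']; v,u=np.nonzero(m); c,r=rays('wrist',np.c_[u,v],iw,o); 
T=np.array(iw['mount']); fz=W['R'].reshape(3,3)@T[:3,2]
X=c+r*(d[v,u]/(r@fz))[:,None]; k=X[:,2]>.108
print('rim pts',k.sum(),X[k].mean(0),np.median(X[k],0)); 
uv=np.c_[u,v][k].astype(np.float32); (cx,cy),rad=cv2.minEnclosingCircle(uv); print('rim circle px',cx,cy,rad,onplane('wrist',[[cx,cy]],.116,iw,o), 'z',np.percentile(X[k][:,2],[10,50,90]))
Xk=X[k]; print('minmax mid', (Xk.min(0)+Xk.max(0))/2, np.ptp(Xk,axis=0))
# spigot end under the axis: predicted pixels
R=W['R'].reshape(3,3); end=W['pos']+R@[0,0,.086]; print('expected end',end)
E_=np.array(is_['extrinsics']); f=200/np.tan(np.radians(is_['fovy'])/2)
for P in(end,):
    q=E_@np.r_[P,1]; print('side px end pred',q[:2]/q[2]*f+[is_['cx'],is_['cy']])
print('side end seen on z=end',onplane('side',[[259,230]],end[2],is_), 'wrist end',onplane('wrist',[[315,221]],end[2],iw,o))
```

```text
wrist eye [[0.52273736 0.22268542 0.116     ]] side eye [[0.51887956 0.22351265 0.116     ]]
rim pts 913 [0.52184786 0.22239637 0.11694689] [0.52166109 0.22167202 0.11608747]
rim circle px 313.3125 191.5 18.87727165222168 [[0.5218516  0.22245595 0.116     ]] z [0.11420632 0.11608747 0.11717014]
minmax mid [0.52524152 0.25264086 0.24351999] [0.0398357  0.09423873 0.27097134]
expected end [0.5223058  0.2185827  0.17172671]
side px end pred [257.80564777 231.24052501]
side end seen on z=end [[0.52276141 0.21504214 0.17172671]] wrist end [[0.52179216 0.21704526 0.17172671]]
```

move_arm(rows=[[[2,-0.5,10,0,0,0,-1],[4,-1,22,0,0,0,-1],[4,-1,34,0,0,0,-1],[4,-1,42,0,0,0,-1],[4,-1,44,0,0,0,-1],[4,-1,44,0,0,0,-1],[4,-1,44,0,0,0,-1],[4,-1,44,0,0,0,-1]]])

```text
t: 8.35
eef_pos: [0.5225, 0.2237, 0.2141]
orientation: [[0.274, 0.962, 0.001], [0.962, -0.274, 0.0], [0.0, 0.001, -1.0]]
contact_force: [0.0, 0.6, -2.9]
width: 0.023
```

Run:
```python
from h import *
p,d,i,o=snap('wrist'); q,_,_,_=snap('side')
c=np.zeros((480,800,3),np.uint8)
c[:,:400]=cv2.resize(p[165:261,275:355],(400,480),interpolation=cv2.INTER_CUBIC)
c[:,400:]=cv2.resize(q[210:306,220:300],(400,480),interpolation=cv2.INTER_CUBIC)
save(c,'near.png'); print(o['t'],o['eef_pos'],o['contact_force'])
```

```text
8.35 [0.52246451 0.22374699 0.21406778] [ 0.04656837  0.64245319 -2.85512937]
```

View pics/near.png

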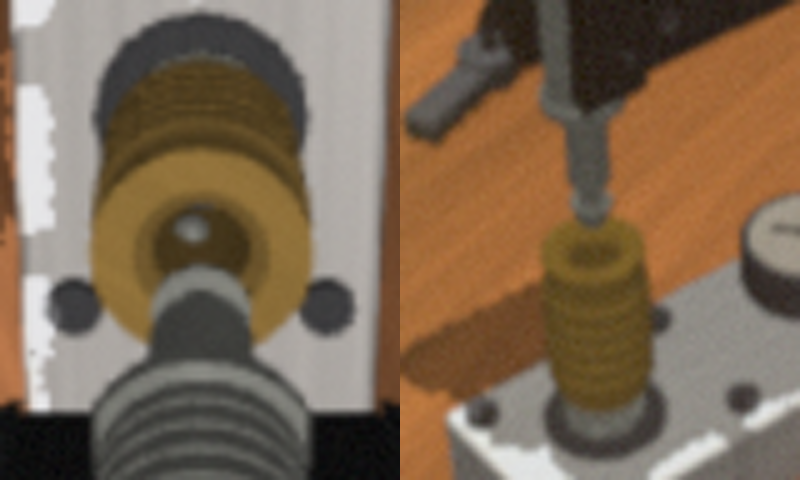

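The wrist crop (left) has the rim centred at (315.3,215.6), with the spigot laterally in line at x≈315.2 and its far lower edge at y≈218. In the side crop the rim centre is (259.2,260.6) and the spigot end is about (258.4,254.8).

Run:
```python
from h import *
W=np.load('last_wrist.npz');o=dict(eef_pos=W['pos'],orientation=W['R']);R=W['R'].reshape(3,3)
iw=optics.camera_info('wrist'); s=optics.camera_info('side')
ze=.1274
mw=onplane('wrist',[[315.3,215.6]],.116,iw,o)[0]; ew=onplane('wrist',[[315.2,218]],ze,iw,o)[0]
ms=onplane('side',[[259.2,260.6]],.116,s)[0]; es=onplane('side',[[258.4,254.8]],ze,s)[0]
print(mw,ew,ms,es)
print('tool-frame mouth-end mm: wrist(end=far edge, add ~+4 in x)',R.T@(mw-ew)*1000,'side',R.T@(ms-es)*1000)
print('mouth-TCP tool',R.T@(mw-W['pos'])*1000,'end-TCP',R.T@(ew-W['pos'])*1000)
```

```text
[0.52210457 0.22164111 0.116     ] [0.52272169 0.22418568 0.1274    ] [0.51912899 0.22397772 0.116     ] [0.5203983  0.22344486 0.1274    ]
tool-frame mouth-end mm: wrist(end=far edge, add ~+4 in x) [-2.62117704  0.09597411 11.39894166] side [ 0.16017289 -1.37372543 11.39922463]
mouth-TCP tool [-2.16590203  0.16980087 98.06698255] end-TCP [4.55275013e-01 7.38267562e-02 8.66680409e+01]
```

move_arm(rows=[[[0.7,-0.3,4,0,0,0,-1],[0.7,-0.3,8,0,0,0,-1],[0.7,-0.3,11,0,0,0,-1],[0.7,-0.3,14,0,0,0,-1],[0.7,-0.3,16,0,0,0,-1],[0.7,-0.3,17,0,0,0,-1],[0.7,-0.3,17,0,0,0,-1]]])

```text
t: 9.32
eef_pos: [0.5222, 0.2245, 0.1967]
orientation: [[0.274, 0.962, 0.0], [0.962, -0.274, -0.0], [-0.0, 0.0, -1.0]]
contact_force: [-0.5, 0.6, -2.4]
width: 0.0229
```

move_arm(rows=[[[0,0,1.5,0,0,0,-1],[0,0,3,0,0,0,-1],[0,0,4.5,0,0,0,-1],[0,0,6,0,0,0,-1],[0,0,6,0,0,0,-1],[0,0,6,0,0,0,-1]]])

```text
t: 10.07
eef_pos: [0.5222, 0.2245, 0.1907]
orientation: [[0.274, 0.962, 0.0], [0.962, -0.274, -0.0], [-0.0, 0.0, -1.0]]
contact_force: [-0.5, 0.8, -2.9]
width: 0.0227
```

move_arm(rows=[[[0,0,1.5,0,0,0,-1],[0,0,3,0,0,0,-1],[0,0,4,0,0,0,-1],[0,0,4,0,0,0,-1],[0,0,4,0,0,0,-1]]])

```text
t: 10.7
eef_pos: [0.5222, 0.2245, 0.1867]
orientation: [[0.274, 0.962, 0.0], [0.962, -0.274, -0.0], [-0.0, 0.0, -1.0]]
contact_force: [0.7, -0.9, -2.1]
width: 0.0227
```

move_arm(rows=[[[0,0,1,0,0,0,-1],[0,0,2,0,0,0,-1],[0,0,3,0,0,0,-1],[0,0,3,0,0,0,-1],[0,0,3,0,0,0,-1]]])

```text
t: 11.32
eef_pos: [0.5222, 0.2245, 0.1837]
orientation: [[0.274, 0.962, 0.0], [0.962, -0.274, -0.0], [-0.0, 0.0, -1.0]]
contact_force: [0.0, 0.4, -1.8]
width: 0.0229
```

move_arm(rows=[[[0,0,1,0,0,0,-1],[0,0,2,0,0,0,-1],[0,0,2,0,0,0,-1]]])

```text
t: 11.7
eef_pos: [0.5221, 0.2244, 0.1816]
orientation: [[0.274, 0.962, -0.0], [0.962, -0.274, -0.0], [-0.0, -0.0, -1.0]]
contact_force: [0.2, -0.2, -2.8]
width: 0.0231
```

move_arm(rows=[[[0,0,1,0,0,0,-1],[0,0,2,0,0,0,-1],[0,0,2,0,0,0,-1]]])

```text
t: 12.08
eef_pos: [0.5221, 0.2244, 0.1796]
orientation: [[0.274, 0.962, -0.0], [0.962, -0.274, -0.0], [-0.0, -0.0, -1.0]]
contact_force: [-0.6, 0.7, -2.1]
width: 0.0227
```

Depth is about 23 mm and still free.

move_arm(rows=[[[0,0,1,0,0,0,-1],[0,0,2,0,0,0,-1],[0,0,2,0,0,0,-1]]])

```text
t: 12.45
eef_pos: [0.5221, 0.2244, 0.1776]
orientation: [[0.274, 0.962, -0.0], [0.962, -0.274, -0.0], [-0.0, -0.0, -1.0]]
contact_force: [1.0, -0.6, -1.9]
width: 0.0229
```

move_arm(rows=[[[0,0,1,0,0,0,-1],[0,0,2,0,0,0,-1],[0,0,2,0,0,0,-1]]])

```text
t: 12.82
eef_pos: [0.5221, 0.2244, 0.1756]
orientation: [[0.274, 0.962, -0.0], [0.962, -0.274, -0.0], [-0.0, -0.0, -1.0]]
contact_force: [0.1, 0.4, -1.7]
width: 0.0227
```

move_arm(rows=[[[0,0,1,0,0,0,-1],[0,0,2,0,0,0,-1],[0,0,2,0,0,0,-1]]])

```text
t: 13.2
eef_pos: [0.5224, 0.2244, 0.1738]
orientation: [[0.274, 0.962, 0.0], [0.962, -0.274, -0.0], [0.0, 0.0, -1.0]]
contact_force: [0.8, -0.3, -1.0]
width: 0.0226
```

move_arm(rows=[[[0,0,1,0,0,0,-1],[0,0,2,0,0,0,-1],[0,0,2,0,0,0,-1]]])

```text
t: 13.58
eef_pos: [0.5224, 0.2246, 0.1719]
orientation: [[0.274, 0.962, 0.001], [0.962, -0.274, 0.0], [0.0, 0.001, -1.0]]
contact_force: [0.2, 0.2, 0.5]
width: 0.0229
```

Resistance begins at a depth of about 28–30 mm. Next: single small steps.

move_arm(rows=[[[0,0,1,0,0,0,-1],[0,0,2,0,0,0,-1],[0,0,2,0,0,0,-1]]])

```text
t: 13.95
eef_pos: [0.5223, 0.2245, 0.1697]
orientation: [[0.274, 0.962, 0.0], [0.962, -0.274, 0.0], [0.0, 0.0, -1.0]]
contact_force: [0.2, 0.0, 1.4]
width: 0.023
```

move_arm(rows=[[[0,0,1,0,0,0,-1],[0,0,1.5,0,0,0,-1],[0,0,1.5,0,0,0,-1]]])

```text
t: 14.32
eef_pos: [0.5222, 0.2245, 0.1682]
orientation: [[0.274, 0.962, 0.0], [0.962, -0.274, 0.0], [0.0, 0.0, -1.0]]
contact_force: [0.4, -0.4, 3.6]
width: 0.0227
```

move_arm(rows=[[[0,0,1,0,0,0,-1],[0,0,1.5,0,0,0,-1],[0,0,1.5,0,0,0,-1]]])

```text
t: 14.7
eef_pos: [0.5222, 0.2245, 0.1667]
orientation: [[0.274, 0.962, 0.0], [0.962, -0.274, -0.0], [-0.0, 0.0, -1.0]]
contact_force: [-0.7, -0.2, 3.4]
width: 0.0227
```

move_arm(rows=[[[0,0,1,0,0,0,-1],[0,0,1.5,0,0,0,-1],[0,0,1.5,0,0,0,-1]]])

```text
t: 15.08
eef_pos: [0.5222, 0.2244, 0.1651]
orientation: [[0.274, 0.962, -0.0], [0.962, -0.274, -0.0], [-0.0, 0.0, -1.0]]
contact_force: [1.7, 0.1, 2.6]
width: 0.0229
```

move_arm(rows=[[[0,0,0.7,0,0,0,-1],[0,0,1.5,0,0,0,-1],[0,0,1.5,0,0,0,-1]]])

```text
t: 15.45
eef_pos: [0.522, 0.224, 0.1628]
orientation: [[0.274, 0.962, -0.001], [0.962, -0.274, -0.001], [-0.001, -0.001, -1.0]]
contact_force: [2.2, -0.1, -5.1]
width: 0.0224
```

Run:
```python
from h import *
o=bot.get_obs(); print(o['contact_force'],o['eef_pos'])
```

```text
[ 2.2277697  -0.05581702 -5.07486802] [0.52196327 0.22400665 0.1628431 ]
```

It snapped: the force dropped from +2.6 to −5.1 N. I'll settle, then go on gently to the stop.

move_arm(rows=[[[0,0,0,0,0,0,-1],[0,0,0,0,0,0,-1]]])

```text
t: 15.7
eef_pos: [0.522, 0.2241, 0.1632]
orientation: [[0.274, 0.962, -0.001], [0.962, -0.274, -0.001], [-0.001, -0.001, -1.0]]
contact_force: [1.4, -0.2, -5.7]
width: 0.0229
```

move_arm(rows=[[[0,0,0.7,0,0,0,-1],[0,0,1.5,0,0,0,-1],[0,0,1.5,0,0,0,-1],[0,0,1.5,0,0,0,-1]]])

```text
t: 16.2
eef_pos: [0.522, 0.2243, 0.1623]
orientation: [[0.274, 0.962, -0.0], [0.962, -0.274, -0.0], [-0.0, -0.0, -1.0]]
contact_force: [1.5, -0.8, -3.2]
width: 0.0231
```

move_arm(rows=[[[0,0,0.5,0,0,0,-1],[0,0,1,0,0,0,-1],[0,0,1,0,0,0,-1],[0,0,1,0,0,0,-1]]])

```text
t: 16.7
eef_pos: [0.5221, 0.2245, 0.1612]
orientation: [[0.274, 0.962, -0.0], [0.962, -0.274, -0.0], [-0.0, -0.0, -1.0]]
contact_force: [0.5, -0.4, -2.0]
width: 0.0231
```

move_arm(rows=[[[0,0,0.5,0,0,0,-1],[0,0,1,0,0,0,-1],[0,0,1,0,0,0,-1],[0,0,1,0,0,0,-1]]])

```text
t: 17.2
eef_pos: [0.5222, 0.2245, 0.1604]
orientation: [[0.274, 0.962, 0.0], [0.962, -0.274, 0.0], [0.0, 0.0, -1.0]]
contact_force: [-0.2, -0.1, 0.7]
width: 0.0228
```

move_arm(rows=[[[0,0,0.5,0,0,0,-1],[0,0,1,0,0,0,-1],[0,0,1,0,0,0,-1],[0,0,1,0,0,0,-1]]])

```text
t: 17.7
eef_pos: [0.5223, 0.2246, 0.1594]
orientation: [[0.274, 0.962, 0.0], [0.962, -0.274, 0.0], [0.0, 0.0, -1.0]]
contact_force: [-0.6, -0.3, 5.0]
width: 0.0232
```

move_arm(rows=[[[0,0,0.5,0,0,0,-1],[0,0,1,0,0,0,-1],[0,0,1,0,0,0,-1],[0,0,1,0,0,0,-1]]])

```text
t: 18.2
eef_pos: [0.5224, 0.2247, 0.1587]
orientation: [[0.274, 0.962, 0.001], [0.962, -0.274, 0.0], [0.001, 0.001, -1.0]]
contact_force: [-0.9, -0.3, 6.4]
width: 0.0228
```

The slope is now spring-like, about 4 N/mm with a net push of roughly 9 N, so the nozzle is on the firm stop, about 3 mm past the snap. Next is the tug. I'll take a side picture at each stage so I can measure the coupler's rise.

move_arm(rows=[[[0,0,-1,0,0,0,-1],[0,0,-2,0,0,0,-1],[0,0,-3,0,0,0,-1],[0,0,-3,0,0,0,-1],[0,0,-3,0,0,0,-1]]], squeeze=55)

```text
t: 18.82
eef_pos: [0.5222, 0.2243, 0.1609]
orientation: [[0.274, 0.962, -0.0], [0.962, -0.274, -0.0], [-0.0, -0.0, -1.0]]
contact_force: [0.9, -0.2, -0.8]
width: 0.0224
```

Run:
```python
from h import *
p,d,i,o=snap('side'); np.savez('rest.npz',p=p,d=d); print(o['contact_force'],o['eef_pos'])
```

```text
[ 0.92128363 -0.22393857 -0.84490717] [0.52216171 0.22430002 0.16087207]
```

move_arm(rows=[[[0,0,-1,0,0,0,-1],[0,0,-2,0,0,0,-1],[0,0,-2,0,0,0,-1]]])

```text
t: 19.25
eef_pos: [0.5221, 0.2242, 0.1629]
orientation: [[0.274, 0.962, -0.0], [0.962, -0.274, -0.0], [-0.0, -0.0, -1.0]]
contact_force: [1.0, 0.1, -5.7]
width: 0.0228
```

move_arm(rows=[[[0,0,-1,0,0,0,-1],[0,0,-2,0,0,0,-1],[0,0,-2,0,0,0,-1]]])

```text
t: 19.62
eef_pos: [0.522, 0.2241, 0.1647]
orientation: [[0.274, 0.962, -0.001], [0.962, -0.274, -0.001], [-0.001, -0.001, -1.0]]
contact_force: [2.1, 1.2, -11.4]
width: 0.0229
```

move_arm(rows=[[[0,0,-0.7,0,0,0,-1],[0,0,-1.4,0,0,0,-1],[0,0,-1.6,0,0,0,-1],[0,0,-1.6,0,0,0,-1],[0,0,-1.6,0,0,0,-1]]])

```text
t: 20.25
eef_pos: [0.5219, 0.2242, 0.1665]
orientation: [[0.274, 0.962, -0.001], [0.962, -0.274, -0.001], [-0.001, -0.0, -1.0]]
contact_force: [2.6, 0.2, -17.6]
width: 0.0229
```

Run:
```python
from h import *
f=[]
b,d,i,o=snap('side'); a=np.load('rest.npz')['p']
f.append(o['contact_force'][2]); print(f,o['eef_pos'])
g=lambda p:np.float32(cv2.cvtColor(p,cv2.COLOR_RGB2GRAY))[264:282,247:273]   # coupler sleeve below rim
best=cv2.phaseCorrelate(g(a),g(b),cv2.createHanningWindow((26,18),cv2.CV_32F)); print('shift px',best)
h=lambda p:np.float32(cv2.cvtColor(p,cv2.COLOR_RGB2GRAY))
w=np.vstack
F=200/np.tan(np.radians(i['fovy'])/2);E_=np.array(i['extrinsics'])
pr=lambda P:(lambda q:q[:2]/q[2]*F)(E_@np.r_[P,1])
print('px per mm', (pr([.522,.2225,.111])-pr([.522,.2225,.110])))
c=np.hstack([cv2.resize(x[215:305,220:300],(400,450),interpolation=cv2.INTER_CUBIC) for x in(a,b)]); save(c,'tug.png')
```

```text
[np.float64(-17.613398903464965)] [0.52193885 0.22415217 0.16648686]
shift px ((0.6416960093070703, 0.1431072311754864), 0.8458149538609226)
px per mm [-0.03462253 -0.46007982]
```

View pics/tug.png

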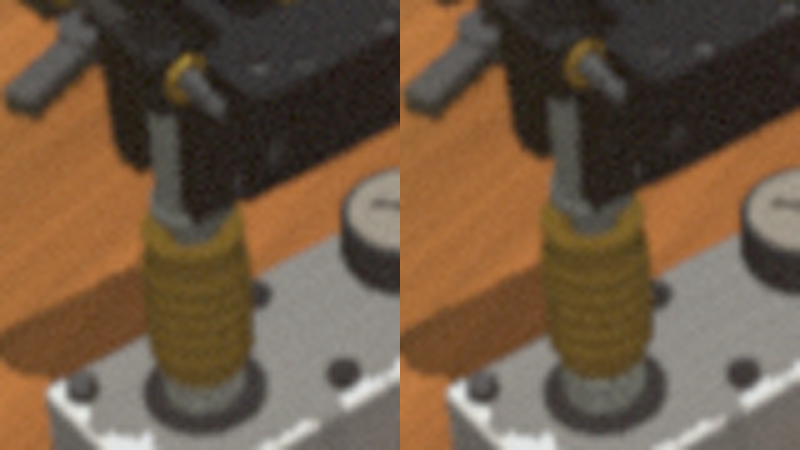

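The side pair shows the sleeve's lower edge rising about 8 crop px, which is roughly 3.5 mm. That agrees with the force (about 15 N net, so 3.7 mm). Next I'll hold, ease back to neutral, release and rise.

move_arm(rows=[[[0,0,0,0,0,0,-1],[0,0,0,0,0,0,-1],[0,0,0,0,0,0,-1],[0,0,0,0,0,0,-1],[0,0,0,0,0,0,-1],[0,0,0,0,0,0,-1],[0,0,0,0,0,0,-1]]])

```text
t: 21.18
eef_pos: [0.522, 0.2243, 0.1667]
orientation: [[0.274, 0.962, -0.0], [0.962, -0.274, -0.0], [-0.0, -0.0, -1.0]]
contact_force: [1.6, -0.2, -18.6]
width: 0.0228
```

move_arm(rows=[[[0,0,1,0,0,0,-1],[0,0,2,0,0,0,-1],[0,0,3,0,0,0,-1],[0,0,4,0,0,0,-1],[0,0,4.8,0,0,0,-1],[0,0,4.8,0,0,0,-1],[0,0,4.8,0,0,0,-1]]])

```text
t: 22.05
eef_pos: [0.5224, 0.2248, 0.1624]
orientation: [[0.274, 0.962, 0.001], [0.962, -0.274, 0.001], [0.001, 0.001, -1.0]]
contact_force: [-0.7, -0.5, -4.1]
width: 0.0223
```

The hold crept to about 15.9 N net, roughly 4.0 mm, which is the top of the band. I'll repeat it slightly lower so the hold sits clearly inside.

move_arm(rows=[[[0,0,-1,0,0,0,-1],[0,0,-2,0,0,0,-1],[0,0,-3,0,0,0,-1],[0,0,-4,0,0,0,-1],[0,0,-4.2,0,0,0,-1],[0,0,-4.2,0,0,0,-1]]])

```text
t: 22.8
eef_pos: [0.5221, 0.2243, 0.1658]
orientation: [[0.274, 0.962, -0.001], [0.962, -0.274, -0.0], [-0.001, -0.0, -1.0]]
contact_force: [1.4, -0.0, -14.6]
width: 0.0221
```

move_arm(rows=[[[0,0,0,0,0,0,-1],[0,0,0,0,0,0,-1],[0,0,0,0,0,0,-1],[0,0,0,0,0,0,-1]]])

```text
t: 23.3
eef_pos: [0.5221, 0.2243, 0.1661]
orientation: [[0.274, 0.962, -0.0], [0.962, -0.274, -0.0], [-0.0, -0.0, -1.0]]
contact_force: [1.6, 0.6, -16.3]
width: 0.0223
```

move_arm(rows=[[[0,0,0,0,0,0,-1],[0,0,0,0,0,0,-1],[0,0,0,0,0,0,-1],[0,0,0,0,0,0,-1]]])

```text
t: 23.8
eef_pos: [0.5221, 0.2244, 0.1662]
orientation: [[0.274, 0.962, -0.0], [0.962, -0.274, -0.0], [-0.0, -0.0, -1.0]]
contact_force: [1.4, -0.5, -16.0]
width: 0.0231
```

The repeat held steadily for over 0.5 s at about 13.4 N net, which is 3.4 mm. Now I'll ease down, release and retreat.

move_arm(rows=[[[0,0,1,0,0,0,-1],[0,0,2,0,0,0,-1],[0,0,3,0,0,0,-1],[0,0,4,0,0,0,-1],[0,0,4.6,0,0,0,-1],[0,0,4.6,0,0,0,-1],[0,0,4.6,0,0,0,-1]]])

```text
t: 24.68
eef_pos: [0.5227, 0.2248, 0.1621]
orientation: [[0.274, 0.962, 0.001], [0.962, -0.274, 0.001], [0.001, 0.001, -1.0]]
contact_force: [-0.9, -0.5, -3.3]
width: 0.0226
```

move_arm(rows=[[[0,0,0,0,0,0,0.5],[0,0,0,0,0,0,1],[0,0,0,0,0,0,1],[0,0,0,0,0,0,1],[0,0,0,0,0,0,1],[0,0,0,0,0,0,1],[0,0,0,0,0,0,1],[0,0,0,0,0,0,1],[0,0,0,0,0,0,1],[0,0,0,0,0,0,1]]])

```text
t: 25.92
eef_pos: [0.5222, 0.2244, 0.1616]
orientation: [[0.274, 0.962, 0.0], [0.962, -0.274, -0.0], [-0.0, 0.0, -1.0]]
contact_force: [0.5, -0.4, -0.1]
width: 0.0879
```

move_arm(rows=[[[0,0,-10,0,0,0,1],[0,0,-30,0,0,0,1],[0,0,-60,0,0,0,1],[0,0,-90,0,0,0,1],[-30,0,-120,0,0,0,1],[-80,0,-130,0,0,0,1],[-130,0,-130,0,0,0,1],[-180,0,-130,0,0,0,1],[-180,0,-130,0,0,0,1],[-180,0,-130,0,0,0,1]]])

```text
t: 27.18
eef_pos: [0.4734, 0.0521, 0.2923]
orientation: [[0.273, 0.962, 0.002], [0.962, -0.273, 0.001], [0.001, 0.001, -1.0]]
contact_force: [0.4, 0.2, -0.7]
width: 0.0878
```

Run:
```python
from h import *
p,d,i,o=snap('top'); q,e,j,_=snap('side'); print(o['t'],o['eef_pos'],o['contact_force'])
c=np.zeros((600,800,3),np.uint8)
c[:300,:480]=cv2.resize(p,(480,300),interpolation=cv2.INTER_AREA)
c[300:,:]=cv2.resize(q[160:310,60:460],(800,300),interpolation=cv2.INTER_CUBIC)
c[:300,480:]=cv2.resize(q[195:305,205:322],(320,300),interpolation=cv2.INTER_CUBIC)
save(c,'fin.png')
```

```text
27.175 [0.47342634 0.05213336 0.29230229] [ 0.44704431  0.19053707 -0.68905118]
```

View pics/fin.png

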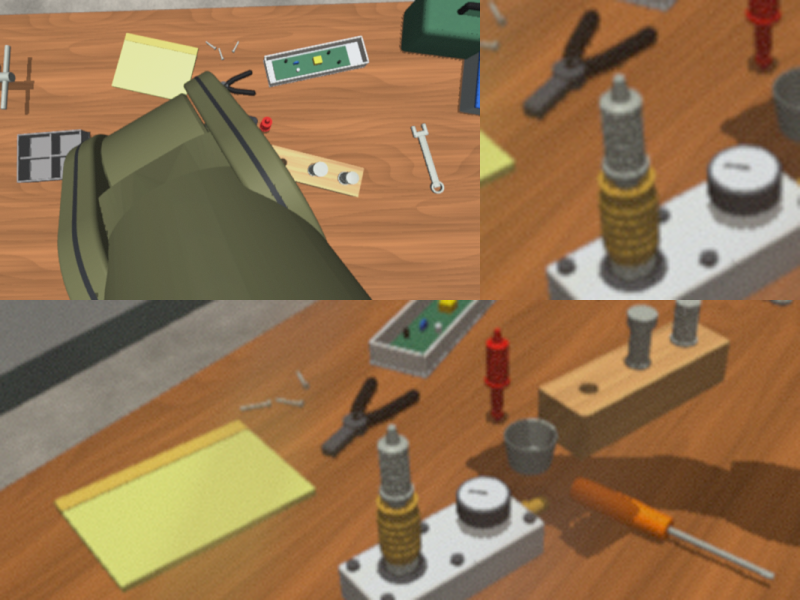

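The side view shows the nozzle upright in the coupler. The chuck and cap plug are still in the rack, and the cup and red look-alike are standing where they were.

```bash
python3 -c "
from rig import job_done
print(job_done())"
```

```text
the job is handed in; nothing more can be done
None
```

The slim-tipped nozzle is locked upright in the coupler, and the job was handed in at about 27 s.

- **Insertion:** Resistance began about 28–30 mm below the mouth and rose to roughly 6 N. It then dropped sharply as the lock snapped. About 3 mm further on, at an estimated depth of 42 mm, the nozzle met the firm stop. I pushed no harder than about 9 N there.
- **Tug:** The first pull raised the coupler about 3.7 mm, and the side picture showed the sleeve rising about 3.5 mm. It crept to about 4.0 mm, the top of the 3–4 mm range, so I did a second pull. That one held steady at about 3.4 mm for over half a second before I eased down and let go.
- **Last checks:** The final side view shows the nozzle upright in the coupler, the chuck and cap plug still in the rack, and the cup and red look-alike standing. The gripper is clear, with no contact force beyond noise. In the final top view the arm hid the manifold, so that check rests on the side camera alone.
- **Disagreement:** The cameras differed by up to 3 mm on the mouth's position, but the nozzle went in with about 1 N of sideways force or less until the balls engaged.

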